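Find the hidden catch of the cash drawer

ROBOT

A 6-joint arm with a two-finger parallel gripper is mounted at the origin on a cart in front of the work surface, level with it; the furniture and walls round the work are solid. World frame = base frame: x ahead of the robot, y to its left, z up, the work surface at z = 0. Lengths are in m, angles in rad, forces in N, time in s.
With the tool pointing down it reaches from about 0.25 to 0.725 m from the base axis. Payload 9.7 kg.
Tool frame: the origin (TCP) lies at the very end of the fingers, on their centre line; the grasp point (between the pads) lies 19 mm behind it; y points along the fingers, z is the direction in which the jaws open and shut, and the axes are right-handed (so a half turn about y gives the same grasp; the last joint's range is limited). The gripper opens to 85 mm and grips with 20 to 120 N. Pads are 22 mm wide; open, the fingers measure 114 mm over their backs; the gripper's body (76 mm by 85 mm) begins 54 mm behind the grasp point. The pads swing forward as they close: fully open they stand 13 mm farther back than shut.
Start: joints at [-1.227, 0.087, 0.176, 1.66, 0, 1.571], TCP at [0.185, -0.518, 0.231] pointing down, gripper open.
Joint ranges: [-3.13, 3.13], [-0.85, 1.81], [-1.15, 1.24], [-2.2, 2.28], [-1.44, 1.52], [-3.14, 3.14]. Speed limits (rad/s): [2.22, 2.22, 2.57, 3.14, 3.14, 3.14].

INTERFACE

Orientations are given as a rotation vector (axis times angle).
In Python, from bench import r gives the robot as it stands. The module is installed in compiled form; this text tells all that it offers.
- The arm moves only by the tool send_rows, never from a script. Its arguments are lists of equal length, an entry for each row: "jaw": the finger opening in m, from 0 to 0.0854; "linear": the shift along the tool's x, y, z in m, a list of three; "turn": the turn, a rotation vector about the tool's x, y, z in rad, a list of three. A call has 1 to 20 rows; each row is the pose to reach, as a shift and turn from the pose commanded when the call began, along the tool's axes at that moment; what a row does not reach only later rows make up. A row lasts 1/12 s, in which the tool goes at most 41.7 mm and 7.16 degrees, less where a joint would pass 70% of its speed; a pose out of reach is approached as far as the arm can. A call with a gripper value outside its range is refused whole. The fingers move at their own pace and stop on an object; "force" is the grip in N (left out, the last holds). Time passes only in rows, so rows that repeat a pose let the fingers close. It gives the time, the measured TCP pose, the force and the opening at its end, in the units of the state.
- r.state(): the state, without advancing time (a new reading comes with each control period).
- r.grab_frame(name): name is "side" or "top" or "wrist"; returns a dict with "frame" (480x640x3 uint8, blue, green, red), "fov_y" (degrees; the focal length in pixels is half the picture's height over the tangent of half this angle, whatever the lens; pixels are square), "cx", "cy" (the principal point, pixels), "world_from_camera" (4x4, takes a point from camera to world coordinates). Camera axes: x right, y down, z forward; pixel columns grow to the right and rows downward; lengths in m; the calibration is good to about 2 mm. A picture is of the moment at which its call begins. There is no depth.
- r.finish_job(): hands the job in, once; it reports no verdict.
The state is a dict: "clock": time; "joint_positions": joint angles; "joint_vel": joint speeds; "joint_torque": joint torques, N m; "position": TCP position; "tcp_rot": TCP orientation; "wrist_force": force on the tool from outside, world axes, zero at the start; "wrist_torque": the same for the moment, N m; "grip_width": finger opening in m.
Only numpy, scipy, OpenCV 4.12 (cv2) and the standard library are available. Lean on these libraries where they do the work, as an engineer would, in place of code of your own. Each camera call takes 0.05 s, during which the arm holds its last target.

TASK

Open the wooden cash drawer on the counter: one of the six flush squares in its top is a hidden release, and all six look alike. Feel across the squares with the fingertips, pressing one after another, until you find the one that gives, and push that one right down so that the drawer springs open by itself. Then take the hand away; do not touch the drawer itself, grasp nothing, and leave the other things on the counter where they are.

Things in the scene. Friction and masses are not known exactly. Their poses are not given: they have to be found in the camera images.
- cash_box: the wooden cash drawer unit, fixed to the counter: a box 200 mm deep (its x), 236 mm wide (its y), 100 mm tall. Origin: centre of its underside, on the counter; -x is its front, where the drawer comes out; z is up. One of the six squares in its top, a different one each time, is the spring-loaded release; the other five are solid. A fingertip must lie wholly within the square to push it in.
- panel (a point): centre of the unit's flat top, 100 mm above the counter, axes as cash_box. Six flush, pale, identical wooden squares, each 61x61 mm with 2 mm seams, are let into a darker frame there in two rows of three: centres at x = -31.5 or +31.5 mm and y = -63, 0 or +63 mm from this point.
- release (a joint): how far the hidden release square is pushed in, in m: 0 flush with the top, 0.007 fully down. It starts to give at about 1.5 N and is fully down at about 4.5 N; the catch lets go at 0.0045 and the square springs back up when the finger leaves it.
- till (a joint): how far the drawer is out of the front of the box, in m: 0 shut, 0.05 fully open. Its spring drives it open by itself within half a second once the catch lets go (it is held shut by the catch and cannot be pulled out before). The drawer is 214 mm wide and its front reaches from 15 to 81 mm above the counter; it has no handle.
- pudding_nut: bystander, loose, stays where it is: white pudding tub with green and brown nuts on top, 78 mm across, 75 mm tall; origin at the centre of its underside
- pudding_dark: bystander, loose, stays where it is: dark grey pudding tub with chocolate pieces on top, 78 mm across, 80 mm tall; origin at the centre of its underside
- stamp: bystander, loose, stays where it is: hand stamp with a dark red handle on a small wooden foot, 24x34 mm, 74 mm tall; origin at the centre of its underside
- ink_pad: bystander, loose, stays where it is: closed dark blue ink pad, 66x86x12 mm; origin at the centre of its underside
- lotion_bottle: bystander, loose, stays where it is: white and green lotion bottle, 45 mm across, 145 mm tall; origin at the centre of its underside
- order_pad: bystander, loose, stays where it is: white order pad, 142x92x16 mm; origin at the centre of its underside

How it is judged:
By the outcome, as a careful person would: the job done as asked, in the order asked, and still so for the second after the job is handed in, with the robot touching nothing.
It also fails if it takes over 48 s, if anything falls off the work surface, if the arm or the gripper's body presses on something with over 40 N, if the wrist force passes 120 N, or if a joint passes its speed limit or range.

## Working session

There is one attempt and no reset: what is moved stays moved. The work goes in short steps, Python scripts to look and compute and a tool call to move; the robot and the scene stay as the last step left them, time stands still between calls to the robot, and variables do not carry over. Pictures are saved under pics/ and viewed, and the job is handed in when it is done.

Besides the shell and the picture viewer there is one more tool, called by a JSON object that holds its "api" and its "payload", one argument or row to a line. send_rows: Moves the arm, as the interface text tells. Its arguments: {"type":"object","properties":{"jaw":{"type":"array"},"linear":{"type":"array"},"turn":{"type":"array"},"force":{"type":"number"}},"required":["jaw","linear","turn"]}

```bash
mkdir -p pics; python3 - <<'E'
from bench import r
import cv2,numpy as np
for n in("top","side"):
    d=r.grab_frame(n); cv2.imwrite(f"pics/{n}0.png",d["frame"]); print(n,d["fov_y"],d["cx"],d["cy"],np.round(d["world_from_camera"],4).tolist())
    np.save(f"pics/{n}T.npy",d["world_from_camera"])
print(r.state())
E
```

```text
top 55.5766102652535 317.3738420557355 243.7342828681622 [[0.0085, -0.9979, 0.0635, 0.4979], [-0.9999, -0.0089, -0.0074, 0.0672], [0.0079, -0.0634, -0.998, 1.2924], [0.0, 0.0, 0.0, 1.0]]
side 53.69908055251212 311.71502636061535 236.47633258149096 [[0.984, 0.1126, -0.138, 0.7049], [0.178, -0.6468, 0.7416, -0.7054], [-0.0058, -0.7543, -0.6565, 0.7437], [0.0, 0.0, 0.0, 1.0]]
{'clock': 0.1, 'joint_positions': array([-1.22697315e+00,  8.74028683e-02,  1.75243966e-01,  1.65981596e+00,
       -2.17476986e-05,  1.57082916e+00]), 'joint_vel': array([ 5.53542937e-05, -6.61644614e-05,  9.89555038e-04, -3.33635154e-06,
       -2.16104299e-03, -1.51325976e-04]), 'joint_torque': array([-6.18829799e-04, -5.21561015e+01,  4.65654302e+01,  1.59352395e-02,
       -6.52205790e-05, -1.02400563e-05]), 'position': array([ 0.18532501, -0.51762197,  0.23067089]), 'tcp_rot': array([-0.35348699,  2.03598436, -2.03359398]), 'wrist_force': array([-0.27630931,  0.4565268 ,  0.69316895]), 'wrist_torque': array([-0.0163541 , -0.01094018,  0.03475724]), 'grip_width': 0.08495268108231395}
```

View pics/top0.png

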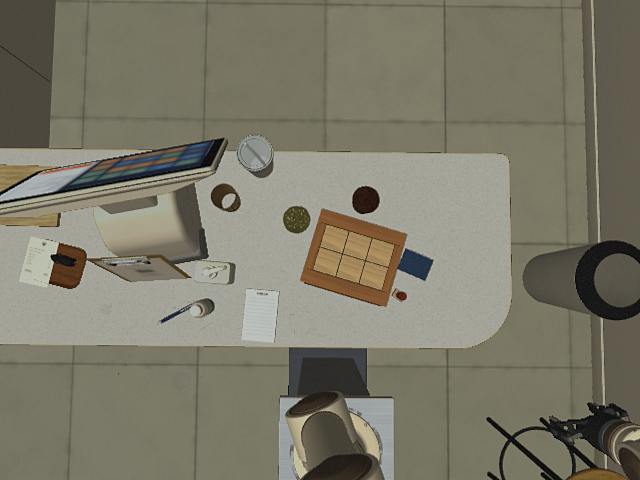

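View pics/side0.png

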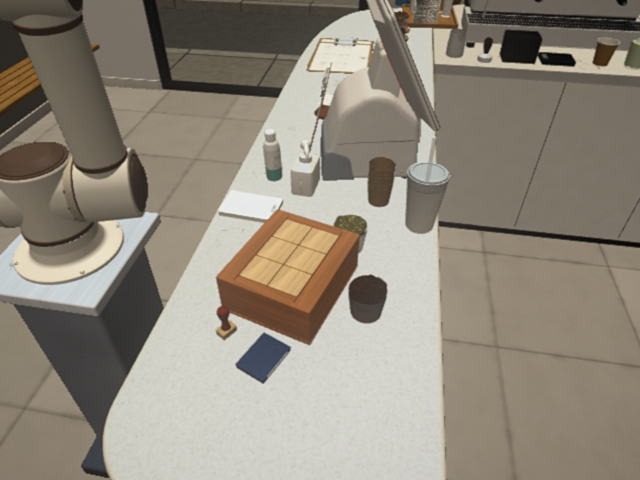

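```bash
cat > h.py <<'E'
import cv2,numpy as np
from scipy.spatial.transform import Rotation as R
P={"top":(55.5766102652535,317.374,243.734),"side":(53.69908,311.715,236.4763)}
def ray(n,p,z):
    f,cx,cy=P[n]; f=240/np.tan(np.radians(f/2)); T=np.load(f"pics/{n}T.npy")
    d=T[:3,:3]@np.array([(p[0]-cx)/f,(p[1]-cy)/f,1]); o=T[:3,3]
    return (o+d*(z-o[2])/d[2])
def rect(n,img,roi):
    x0,y0,x1,y1=roi
    hsv=cv2.cvtColor(img,cv2.COLOR_BGR2HSV)
    m=cv2.inRange(hsv,(10,60,150),(25,150,255)); k=np.zeros_like(m); k[y0:y1,x0:x1]=m[y0:y1,x0:x1]
    k=cv2.morphologyEx(k,cv2.MORPH_CLOSE,np.ones((5,5)))
    c=max(cv2.findContours(k,0,2)[0],key=cv2.contourArea)
    return c
E
python3 - <<'E'
from h import *
for n,roi in (("top",(290,200,420,310)),("side",(210,205,365,340))):
    img=cv2.imread(f"pics/{n}0.png"); c=rect(n,img,roi)
    w=np.array([ray(n,p,0.1)[:2] for p in c[:,0,:]],np.float32)
    (cx,cy),s,a=cv2.minAreaRect(w); print(n,cx,cy,s,a)
    b=cv2.boxPoints(((cx,cy),s,a)); print(np.round(b,4).tolist())
E
```

```text
top 0.5403889417648315 -0.0368509441614151 (0.1853351593017578, 0.12251409143209457) 73.75181579589844
[[0.45570001006126404, -0.10869999974966049], [0.5733000040054321, -0.14300000667572021], [0.6251000165939331, 0.03500000014901161], [0.5074999928474426, 0.06930000334978104]]
side 0.5388725996017456 -0.03376542031764984 (0.24249327182769775, 0.197425976395607) 74.10980224609375
[[0.4106999933719635, -0.1234000027179718], [0.600600004196167, -0.17739999294281006], [0.6669999957084656, 0.055799998342990875], [0.4771000146865845, 0.10989999771118164]]
```

```bash
cat >> h.py <<'E'
C=np.array([0.540,-0.036]); bx=np.array([0.960,-0.279]); by=np.array([0.279,0.960])
SQ={(i,j):C+i*.0315*bx+j*.063*by for i in(-1,1) for j in(-1,0,1)}
def shift(st,p): return R.from_rotvec(st["tcp_rot"]).as_matrix().T@(np.array(p)-st["position"])
E
python3 - <<'E'
from h import *; from bench import r
st=r.state(); M=R.from_rotvec(st["tcp_rot"]).as_matrix(); print(np.round(M,3))
for k,v in SQ.items(): print(k,np.round(v,3),round(np.hypot(*v),3),np.round(shift(st,[*v,.13]),4))
E
```

```text
[[-0.941 -0.     0.337]
 [-0.337  0.001 -0.941]
 [ 0.    -1.    -0.001]]
(-1, -1) [ 0.492 -0.088] 0.5 [-0.4338  0.101  -0.3012]
(-1, 0) [ 0.51  -0.027] 0.51 [-0.4707  0.1011 -0.3522]
(-1, 1) [0.527 0.033] 0.528 [-0.5077  0.1011 -0.4033]
(1, -1) [ 0.553 -0.105] 0.563 [-0.4848  0.101  -0.2643]
(1, 0) [ 0.57  -0.045] 0.572 [-0.5218  0.101  -0.3153]
(1, 1) [0.588 0.016] 0.588 [-0.5587  0.1011 -0.3663]
```

{"api": "send_rows", "payload": {
  "jaw": [0,0,0,0,0,0,0,0,0,0,0,0,0,0,0,0,0,0],
  "linear": [
    [-0.01,0,-0.007],
    [-0.03,0,-0.021],
    [-0.06,0,-0.042],
    [-0.09,0,-0.062],
    [-0.12,0,-0.083],
    [-0.15,0,-0.104],
    [-0.18,0,-0.125],
    [-0.21,0,-0.146],
    [-0.24,0,-0.167],
    [-0.27,0,-0.187],
    [-0.3,0.01,-0.208],
    [-0.33,0.02,-0.229],
    [-0.36,0.03,-0.25],
    [-0.39,0.04,-0.271],
    [-0.415,0.05,-0.288],
    [-0.43,0.06,-0.299],
    [-0.434,0.07,-0.301],
    [-0.434,0.07,-0.301]
  ],
  "turn": [
    [0,0,0],
    [0,0,0],
    [0,0,0],
    [0,0,0],
    [0,0,0],
    [0,0,0],
    [0,0,0],
    [0,0,0],
    [0,0,0],
    [0,0,0],
    [0,0,0],
    [0,0,0],
    [0,0,0],
    [0,0,0],
    [0,0,0],
    [0,0,0],
    [0,0,0],
    [0,0,0]
  ]
}}

```text
clock: 1.6
position: [0.4919, -0.0867, 0.1589]
tcp_rot: [-0.359, 2.036, -2.033]
wrist_force: [-0.6, -0.1, 0.2]
grip_width: -0.0003
```

{"api": "send_rows", "payload": {
  "jaw": [0,0,0,0,0,0],
  "linear": [
    [0,0.02,0],
    [0,0.04,0],
    [0,0.05,0],
    [0,0.055,0],
    [0,0.055,0],
    [0,0.055,0]
  ],
  "turn": [
    [0,0,0],
    [0,0,0],
    [0,0,0],
    [0,0,0],
    [0,0,0],
    [0,0,0]
  ]
}}

```text
clock: 2.1
position: [0.4925, -0.0886, 0.1071]
tcp_rot: [-0.352, 2.035, -2.035]
wrist_force: [-0.1, -0.1, 0.5]
grip_width: -0.0002
```

```bash
python3 - <<'E'
from h import *; from bench import r
st=r.state();print(st["position"],st["wrist_force"],st["tcp_rot"])
cv2.imwrite("pics/w1.png",r.grab_frame("wrist")["frame"]);cv2.imwrite("pics/s1.png",r.grab_frame("side")["frame"][150:400,150:450])
E
```

```text
[ 0.49252022 -0.08859257  0.10714578] [-0.11724671 -0.05220226  0.48108713] [-0.35188212  2.03458623 -2.03509   ]
```

View pics/w1.png

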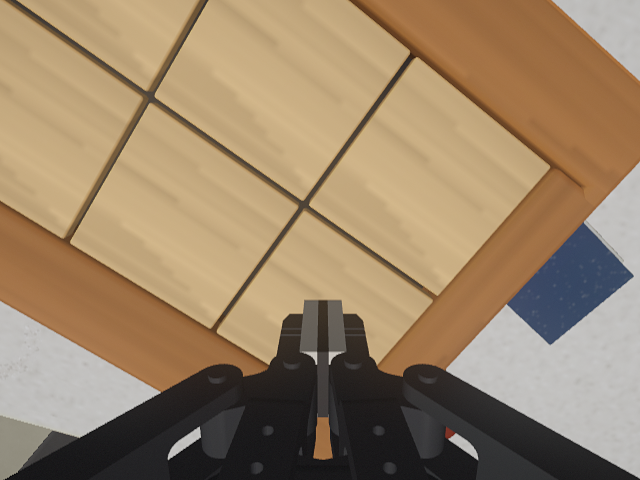

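View pics/s1.png

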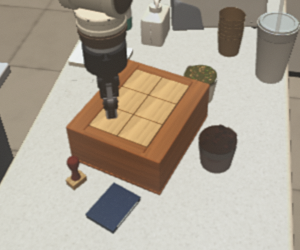

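{"api": "send_rows", "payload": {
  "jaw": [0,0,0,0,0,0],
  "linear": [
    [0,0.003,0],
    [0,0.005,0],
    [0,0.006,0],
    [0,0.007,0],
    [0,0.007,0],
    [0,0.007,0]
  ],
  "turn": [
    [0,0,0],
    [0,0,0],
    [0,0,0],
    [0,0,0],
    [0,0,0],
    [0,0,0]
  ]
}}

```text
clock: 2.7
position: [0.4926, -0.0882, 0.1001]
tcp_rot: [-0.353, 2.034, -2.035]
wrist_force: [-2.7, 0.5, 6.4]
grip_width: -0.0001
```

{"api": "send_rows", "payload": {
  "jaw": [0,0,0,0,0,0,0,0,0,0,0],
  "linear": [
    [0,-0.01,0],
    [-0.007,-0.012,-0.01],
    [-0.022,-0.012,-0.03],
    [-0.033,-0.012,-0.046],
    [-0.037,-0.01,-0.051],
    [-0.037,-0.008,-0.051],
    [-0.037,-0.005,-0.051],
    [-0.037,-0.002,-0.051],
    [-0.037,0,-0.051],
    [-0.037,0,-0.051],
    [-0.037,0,-0.051]
  ],
  "turn": [
    [0,0,0],
    [0,0,0],
    [0,0,0],
    [0,0,0],
    [0,0,0],
    [0,0,0],
    [0,0,0],
    [0,0,0],
    [0,0,0],
    [0,0,0],
    [0,0,0]
  ]
}}

```text
clock: 3.62
position: [0.51, -0.0282, 0.0992]
tcp_rot: [-0.353, 2.035, -2.035]
wrist_force: [-0.1, 0.2, 0.7]
grip_width: -0.0002
```

{"api": "send_rows", "payload": {
  "jaw": [0,0,0],
  "linear": [
    [0,0.001,0],
    [0,0.001,0],
    [0,0.001,0]
  ],
  "turn": [
    [0,0,0],
    [0,0,0],
    [0,0,0]
  ]
}}

```text
clock: 3.87
position: [0.5102, -0.028, 0.0984]
tcp_rot: [-0.353, 2.034, -2.035]
wrist_force: [-0.7, -2.2, 1.4]
grip_width: -0.0
```

{"api": "send_rows", "payload": {
  "jaw": [0,0,0,0,0],
  "linear": [
    [0,0.001,0],
    [0,0.002,0],
    [0,0.003,0],
    [0,0.003,0],
    [0,0.003,0]
  ],
  "turn": [
    [0,0,0],
    [0,0,0],
    [0,0,0],
    [0,0,0],
    [0,0,0]
  ]
}}

```text
clock: 4.28
position: [0.5103, -0.0278, 0.0954]
tcp_rot: [-0.353, 2.034, -2.035]
wrist_force: [-0.1, -1.6, 3.2]
grip_width: -0.0001
```

It gives (0.0954 at about 3 N). I'll push it right down.

{"api": "send_rows", "payload": {
  "jaw": [0,0,0,0,0,0,0],
  "linear": [
    [0,0.001,0],
    [0,0.002,0],
    [0,0.003,0],
    [0,0.004,0],
    [0,0.004,0],
    [0,0.004,0],
    [0,0.004,0]
  ],
  "turn": [
    [0,0,0],
    [0,0,0],
    [0,0,0],
    [0,0,0],
    [0,0,0],
    [0,0,0],
    [0,0,0]
  ]
}}

```text
clock: 4.87
position: [0.5105, -0.0278, 0.0929]
tcp_rot: [-0.351, 2.033, -2.035]
wrist_force: [-4.7, -3.3, 16.0]
grip_width: 0.0
```

```bash
python3 - <<'E'
from h import *; from bench import r
cv2.imwrite("pics/s2.png",r.grab_frame("side")["frame"][150:400,150:450]);cv2.imwrite("pics/t2.png",r.grab_frame("top")["frame"][150:360,200:460])
E
```

```text
(no output)
```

View pics/s2.png

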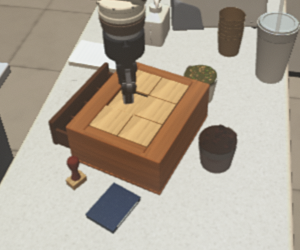

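View pics/t2.png

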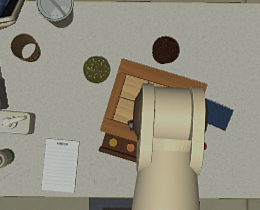

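The side view shows the drawer out at the front, around (80,105) in the crop, and the square is at its stop (z 0.093, 16 N). Lifting away.

{"api": "send_rows", "payload": {
  "jaw": [0,0,0,0,0,0,0,0,0,0,0,0,0,0,0,0],
  "linear": [
    [0,-0.005,0],
    [0,-0.015,0],
    [0,-0.035,0],
    [0,-0.06,0],
    [0,-0.09,0],
    [0,-0.12,0],
    [0.015,-0.14,0.015],
    [0.04,-0.15,0.03],
    [0.07,-0.15,0.05],
    [0.1,-0.15,0.07],
    [0.13,-0.15,0.09],
    [0.16,-0.15,0.11],
    [0.18,-0.15,0.125],
    [0.19,-0.15,0.13],
    [0.19,-0.15,0.13],
    [0.19,-0.15,0.13]
  ],
  "turn": [
    [0,0,0],
    [0,0,0],
    [0,0,0],
    [0,0,0],
    [0,0,0],
    [0,0,0],
    [0,0,0],
    [0,0,0],
    [0,0,0],
    [0,0,0],
    [0,0,0],
    [0,0,0],
    [0,0,0],
    [0,0,0],
    [0,0,0],
    [0,0,0]
  ]
}}

```text
clock: 6.3
position: [0.3752, -0.2138, 0.2413]
tcp_rot: [-0.352, 2.036, -2.035]
wrist_force: [0.9, -0.5, -0.6]
grip_width: -0.0003
```

```bash
python3 - <<'E'
from h import *; from bench import r
st=r.state();print(st["clock"],st["position"],st["wrist_force"])
cv2.imwrite("pics/s3.png",r.grab_frame("side")["frame"]);f=r.grab_frame("top")["frame"];cv2.imwrite("pics/t3.png",f)
a=cv2.imread("pics/top0.png");print(cv2.absdiff(a,f)[:,:].max(2)[150:345,225:300].max())
E
```

```text
6.3 [ 0.37524268 -0.21384669  0.24132045] [ 0.93548791 -0.47895973 -0.62473711]
148
```

View pics/s3.png

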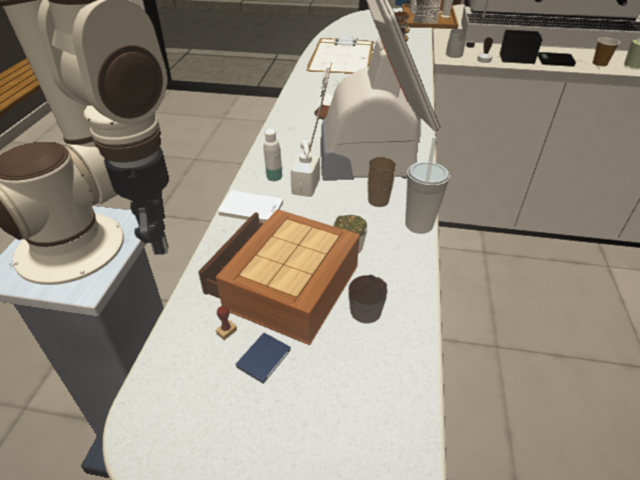

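View pics/t3.png

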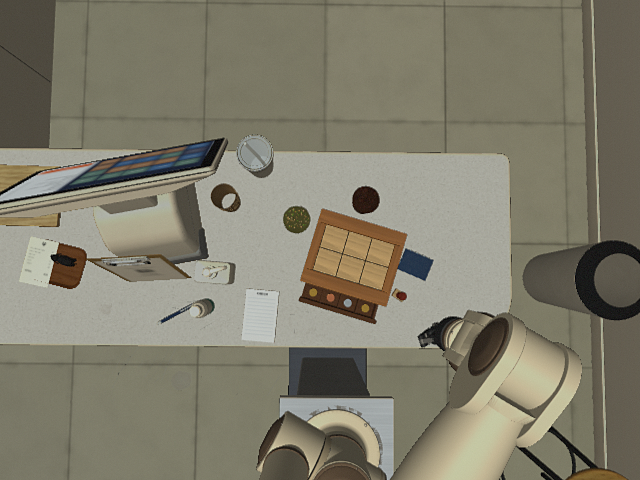

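Both views show the drawer fully out, from (301,290) to (377,320) in the top view. The squares are flush again, the bystanders are where they were, and the hand is clear.

```bash
python3 - <<'E'
from bench import r
print(r.finish_job())
E
```

```text
the job is handed in; nothing more can be done
None
```

The drawer is open and the job is handed in. I pressed two squares with the closed fingertips:

- **Front right:** this one was solid; it took about 6 N and stayed at z = 0.100.
- **Front middle:** this one gave. I pushed it to its stop (z = 0.093, 16 N) and the drawer sprang open by itself.

I then lifted the hand straight up and took it away to the side. My checks at 6.3 s:

- **Drawer:** it is out by eye in both views, with the squares flush again. I did not measure how far.
- **Hand:** it is clear of everything, and the wrist force is back to its idle noise of about 1 N.
- **Other things on the counter:** all six look unmoved by eye. A pixel comparison of the area left of the box found a difference (148). I put it down to the drawer edge inside that window but did not isolate it.
- **Box position:** in the side view my colour mask caught the whole top instead of the six squares, but its centre agreed with the top view to about 3 mm.

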